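Make up two tray orders at the pop-up coffee stand

TASK

Make up two orders from the stock on the counter: on the dark wooden tray the terracotta cup on the cork round and the amber syrup bottle on the black round; on the white tray the white cup on the cork round, the steel milk jug on the blue round and the sugar pot on the black round. Set each thing down gently without dropping it, upright and centred on its round, and let go of it. Leave the blue cup, the green syrup bottle and the tamper standing where they are.

Things in the scene. Friction and masses are not known exactly. Their poses are not given: they have to be found in the camera images.
- cup_white: White cup, part of the white tray's order; a straight-sided open round cup without a handle, 58 mm across (48 mm at the very foot), 60 mm high, wall 3.5 mm, about 0.16 kg. Origin: centre of its underside, z up.
- cup_tan: Terracotta (brick-tan) cup, part of the dark tray's order; a straight-sided open round cup without a handle, 58 mm across (48 mm at the very foot), 60 mm high, wall 3.5 mm, about 0.16 kg. Origin: centre of its underside, z up.
- milk_jug: Polished steel milk jug, open at the top, part of the white tray's order: round body 58 mm across up to 50 mm height, narrowing to 54 mm at the rim, 72 mm high, wall 3 mm, about 0.2 kg. A wire handle stands out along its own +y, to 53 mm from the axis, and a small spout lip along -y, to 36 mm from the axis at the rim, so take it across its own x axis. Origin: centre of the round underside (on the body's axis), z up.
- sugar_pot: Sugar pot, part of the white tray's order: a plain closed cylinder 54 mm across and 60 mm high, white with a bright red lid (top 14 mm; lid and pot are one solid piece), about 0.2 kg. Origin: centre of its underside, z up.
- syrup_amber: Amber-brown, black-capped, part of the dark tray's order: round syrup bottle, 44 mm across up to 58 mm height, then a shoulder and a cap 26 mm across, 82 mm high in all, about 0.14 kg. Origin: centre of its underside, z up.
- tray_dark: Dark wooden tray, 120 x 230 mm (x by y). Low rim all round, 6 mm wide, its top 14 mm above the counter; inside, things stand 8 mm above the tray's origin. It is fixed to the counter. Origin: centre of its underside; its y axis runs along its length, x across it, z up. Flat coloured rounds of 84 mm diameter lie in one row on the middle line x = 0: cork-coloured round at y = +55 mm (cup), black round at y = -55 mm (syrup).
- tray_white: White plastic tray, 120 x 330 mm (x by y). Low rim all round, 6 mm wide, its top 14 mm above the counter; inside, things stand 8 mm above the tray's origin. It is fixed to the counter. Origin: centre of its underside; its y axis runs along its length, x across it, z up. Flat coloured rounds of 84 mm diameter lie in one row on the middle line x = 0: cork-coloured round at y = +110 mm (cup), blue round at y = 0 (milk jug), black round at y = -110 mm (sugar pot).
- cup_blue: Blue cup, NOT part of any order, stands loose among the stock and must be left alone; a straight-sided open round cup without a handle, 58 mm across (48 mm at the very foot), 60 mm high, wall 3.5 mm, about 0.16 kg. Origin: centre of its underside, z up.
- syrup_green: Green, white-capped, NOT part of any order, stands loose among the stock and must be left alone: round syrup bottle, 44 mm across up to 58 mm height, then a shoulder and a cap 26 mm across, 82 mm high in all, about 0.14 kg. Origin: centre of its underside, z up.
- tamper: Coffee tamper, NOT part of any order, stands loose among the stock and must be left alone: steel foot 54 mm across and 20 mm high with a black handle up to 30 mm across above it, 80 mm high in all, about 0.35 kg. Origin: centre of its underside, z up.
There are look-alikes about, which are no part of the job. There is more than one size of the sugar_pot; the one meant has the size given above. What is shaped like the syrup_amber but yellow is not meant.

How it is judged:
By the outcome, as a careful person would: the job done as asked, in the order asked, and still so for the second after the job is handed in, with the robot touching nothing.
It also fails if it takes over 136 s, if anything falls off the work surface, if the arm or the gripper's body presses on something with over 40 N, if the wrist force passes 120 N, or if a joint passes its speed limit or range.

ROBOT

A 6-joint arm with a two-finger parallel gripper is mounted at the origin on the work surface. World frame = base frame: x ahead of the robot, y to its left, z up, the work surface at z = 0. Lengths are in m, angles in degrees, forces in N, time in s.
With the tool pointing down it reaches from about 0.375 to 0.975 m from the base axis. Payload 3.8 kg.
Tool frame: the origin (TCP) lies at the very end of the fingers, on their centre line; the grasp point (between the pads) lies 19 mm behind it; y points along the fingers, x is the direction in which the jaws open and shut, and the axes are right-handed (so a half turn about y gives the same grasp; the last joint's range is limited). The gripper opens to 85 mm and grips with 20 to 120 N. Pads are 22 mm wide; open, the fingers measure 114 mm over their backs; the gripper's body (76 mm by 85 mm) begins 54 mm behind the grasp point. The pads swing forward as they close: fully open they stand 13 mm farther back than shut.
Start: joints at [-71.557, 15.12, 91.902, -0, 72.978, -2.114], TCP at [0.237, -0.632, 0.231] pointing down, gripper open.
Joint ranges: [-150.88, 150.88], [-54.13, 125.18], [17.81, 147.31], [-75.09, 255.09], [0, 152.58], [-146.25, 146.25]. Speed limits (degrees/s): [147.25, 147.25, 180, 180, 180, 180].

INTERFACE

Orientations are given as a 3x3 rotation matrix whose columns are the frame's x, y, z axes.
In Python, from plant import telemetry, capture, camera_info, workorder gives the robot as it stands.
- The arm moves only by the tool send_rows, never from a script. Its argument "rows" is a list of rows, each a list of 3 entries, a list of its own where there are three numbers: the turn, a rotation vector about the tool's x, y, z in rad, then the shift along the tool's x, y, z in cm, then the opening in per cent of the stroke, from 0 (shut) to 100 (fully open). A call has 1 to 10 rows; each row shifts and turns the pose as measured when the row begins, along the tool's axes as they then stand; what a row does not reach is not made up. A row lasts 1/8 s, in which the tool goes at most 62.5 mm and 10.7 degrees, less where a joint would pass 70% of its speed; a pose out of reach is approached as far as the arm can. A call with a gripper value outside its range is refused whole. The fingers move at their own pace and stop on an object; "force" is the grip in N (left out, the last holds). Time passes only in rows, so rows that do not move let the fingers close. It gives the time, the measured TCP pose, the force and the opening at its end, in the units of the state.
- telemetry.observe(): the state, without advancing time (a new reading comes with each control period).
- capture(name): name is "scene" or "top"; returns the picture (420x560x3 uint8, red, green, blue); there is no depth.
- camera_info(name): a dict with "fov_y" (degrees; the focal length in pixels is half the picture's height over the tangent of half this angle, whatever the lens; pixels are square), "cx", "cy" (the principal point, pixels), "R" (3x3) and "t" (3): a world point X has camera coordinates R X + t. Camera axes: x right, y down, z forward; pixel columns grow to the right and rows downward; lengths in m; the calibration is good to about 2 mm. A picture is of the moment at which its call begins. camera_info takes no time and is no camera call.
- workorder.close_job(): hands the job in, once; it reports no verdict.
The state is a dict: "t": time; "q": joint angles; "joint_vel": joint speeds; "effort": joint torques, N m; "tool_pos": TCP position; "orientation": TCP orientation; "wrist_force": force on the tool from outside, world axes, zero at the start; "ft_torque": the same for the moment, N m; "finger_gap": opening from 0.0 (shut) to 1.0 (fully open).
Only numpy, scipy, OpenCV 4.12 (cv2) and the standard library are available. Lean on these libraries where they do the work, as an engineer would, in place of code of your own. Each camera call takes 0.05 s, during which the arm holds its last target. There are 200 camera calls.

## Working session

There is one attempt and no reset: what is moved stays moved. The work goes in short steps, Python scripts to look and compute and a tool call to move; the robot and the scene stay as the last step left them, time stands still between calls to the robot, and variables do not carry over. Pictures are saved under pics/ and viewed, about 12 in all and at most 16, crops included, and the job is handed in when it is done.

Besides the shell and the picture viewer there is one more tool, called after "Call:" as a command line: name --argument value ..., lists and objects as JSON in quotes. send_rows: Moves the arm, as the interface text tells. Its arguments: {"type":"object","properties":{"rows":{"type":"array","items":{"type":"array"}},"force":{"type":"number"}},"required":["rows"]}

```bash
ls; mkdir -p pics; python3 - <<'E'
from plant import telemetry, capture, camera_info
import cv2,numpy as np
for n in("scene","top"):
    im=capture(n); cv2.imwrite(f"pics/{n}0.png",cv2.cvtColor(im,cv2.COLOR_RGB2BGR)); print(n,camera_info(n))
s=telemetry.observe();print(s)
E
```

```text
pics
scene {'fov_y': 47.652710666736574, 'cx': 274.76128909907027, 'cy': 216.65912857497182, 'R': array([[-0.43254668,  0.90148028,  0.01538392],
       [ 0.53656539,  0.27109114, -0.79912901],
       [-0.7245695 , -0.33740612, -0.60096269]]), 't': array([ 0.2678042 , -0.21326242,  1.29400691])}
top {'fov_y': 57.65978555188213, 'cx': 278.5803229125325, 'cy': 206.92777330916917, 'R': array([[-0.00385387, -0.9999773 , -0.00552753],
       [-0.99850891,  0.00414909, -0.054431  ],
       [ 0.0544527 ,  0.00530952, -0.99850223]]), 't': array([-0.0492528 ,  0.49675919,  0.86725126])}
{'t': 0.1, 'q': array([-7.15562132e+01,  1.51654585e+01,  9.19737572e+01,  4.31494704e-04,
        7.29758550e+01, -2.11649710e+00]), 'joint_vel': array([-0.00423037, -0.07323553, -0.10092585, -0.0776853 , -0.04004112,
       -0.02056155]), 'effort': array([ 3.59070800e-04, -5.16708040e+01, -3.68589306e+01, -6.71257430e-05,
        6.29673144e-03, -1.20882734e-05]), 'tool_pos': array([ 0.23682409, -0.63139492,  0.23007616]), 'orientation': array([[ 3.51190007e-01, -6.28562373e-04,  9.36304002e-01],
       [-9.36302062e-01,  1.90747905e-03,  3.51190560e-01],
       [-2.00672544e-03, -9.99997983e-01,  8.13633344e-05]]), 'wrist_force': array([ 0.38203814,  0.41272535, -0.37528454]), 'ft_torque': array([-0.07043567,  0.01665675,  0.03439997]), 'finger_gap': 1.0001906954136388}
```

View pics/top0.png

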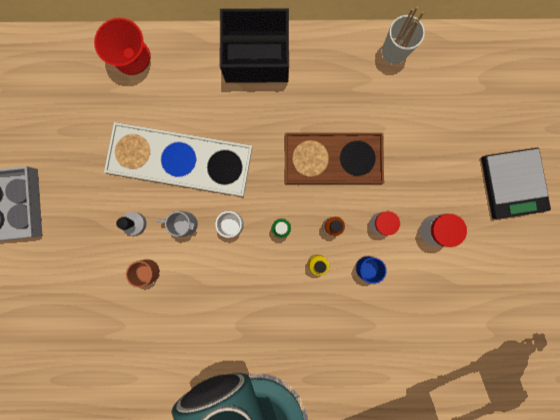

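View pics/scene0.png

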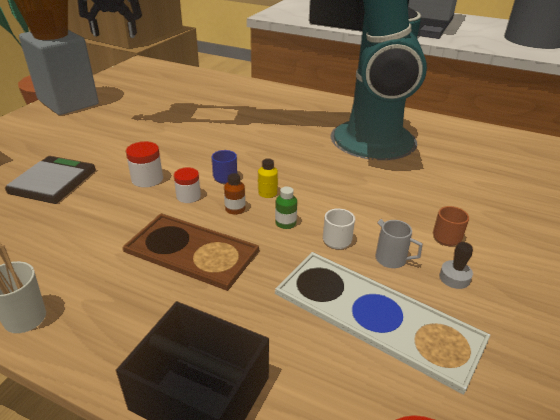

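The pictures show these candidates, in top-view pixels:

| Thing | Wanted | Not wanted |
|---|---|---|
| Sugar pot | small red-lidded pot (387,224) | big pot (449,231) |
| Amber syrup | (335,226) | yellow (319,266), green (282,229) |
| White cup | (229,225) | – |
| Terracotta cup | (142,273) | blue cup (371,270) |
| Jug | (180,225), next to the tamper (130,223) | – |

Next I take a close crop to check these choices.

```bash
python3 - <<'E'
import cv2
im=cv2.imread("pics/top0.png")
cv2.imwrite("pics/cropA.png",cv2.resize(im[200:295,105:265],None,fx=5,fy=5,interpolation=cv2.INTER_CUBIC))
cv2.imwrite("pics/cropB.png",cv2.resize(im[200:295,265:425],None,fx=5,fy=5,interpolation=cv2.INTER_CUBIC))
E
```

```text
(no output)
```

View pics/cropA.png

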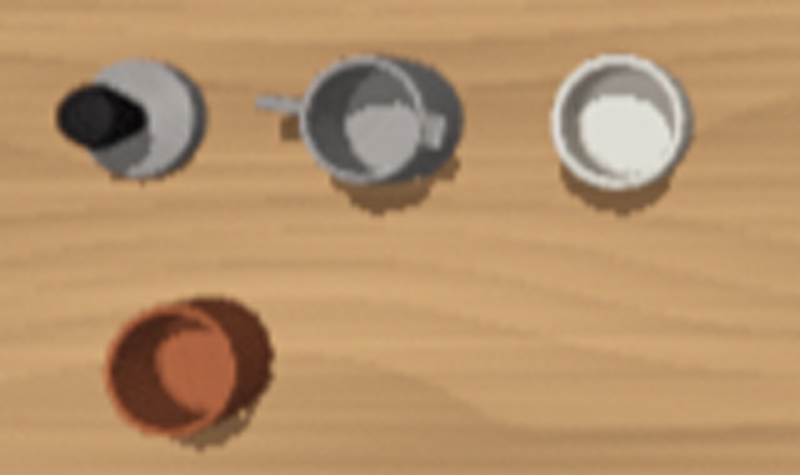

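View pics/cropB.png

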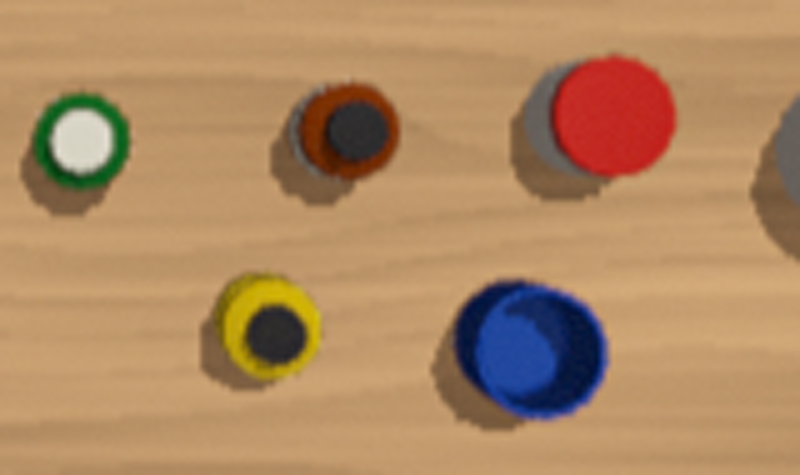

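```bash
cat > h.py <<'E'
import numpy as np, cv2
from plant import camera_info
def K(n):
    c=camera_info(n); f=210/np.tan(np.radians(c["fov_y"]/2)); return f,c
def back(n,u,v,z):
    f,c=K(n); R,t=np.array(c["R"]),np.array(c["t"])
    d=R.T@np.array([(u-c["cx"])/f,(v-c["cy"])/f,1]); o=-R.T@t
    return o+d*(z-o[2])/d[2]
def proj(n,P):
    f,c=K(n); p=np.atleast_2d(P)@np.array(c["R"]).T+c["t"]
    return np.c_[f*p[:,0]/p[:,2]+c["cx"],f*p[:,1]/p[:,2]+c["cy"]]
def circ(n,x,y,z,r,k=40):
    a=np.linspace(0,2*np.pi,k); return proj(n,np.c_[x+r*np.cos(a),y+r*np.sin(a),0*a+z])
def overlay(n,im,objs,crop,s):
    x0,y0,x1,y1=crop; o=cv2.resize(im[y0:y1,x0:x1],None,fx=s,fy=s,interpolation=cv2.INTER_CUBIC)
    for x,y,z,r in objs:
        p=((circ(n,x,y,z,r)-[x0,y0]+.5)*s-.5).round().astype(int)
        cv2.polylines(o,[p],True,(255,0,255),1)
    return o
E
python3 - <<'E'
from h import *
im=cv2.imread("pics/top0.png"); hsv=cv2.cvtColor(im,cv2.COLOR_BGR2HSV)
px=dict(cup_white=(228.5,224,.06,.029),cup_tan=(139,273.6,.06,.029),jug=(177.2,223.8,.072,.027),amber=(336.4,225.7,.082,.013),sugar=(387.5,222.9,.06,.027),
 green=(281,227.8,.082,.013),yellow=(319.8,266.2,.082,.013),blue=(373.2,270,.06,.029),tamper=(134.6,223.6,.02,.027))
objs=[]
for k,(u,v,z,r) in px.items():
    p=back("top",u,v,z); print(k,p.round(4)); objs+=[(p[0],p[1],z,r),(p[0],p[1],0,r if 'cup' not in k else .024)]
# rounds
def cen(mask,roi):
    x0,y0,x1,y1=roi; m=np.zeros_like(mask); m[y0:y1,x0:x1]=mask[y0:y1,x0:x1]
    n,l,s,c=cv2.connectedComponentsWithStats(m); i=1+np.argmax(s[1:,4]); return c[i],s[i]
H,S,V=cv2.split(hsv)
for nm,m,roi in [("Wcork",(S>60),(112,132,152,171)),("Wblue",(H>100)&(S>150),(155,135,202,182)),("Wblack",(V<60),(202,145,247,188)),
  ("Dcork",(V>120),(291,137,331,178)),("Dblack",(V<45),(337,138,378,178))]:
    c,s=cen(m.astype(np.uint8)*255,roi); p=back("top",*c,.008); print(nm,c.round(1),s[2:],p.round(4)); objs.append((p[0],p[1],.008,.042))
cv2.imwrite("pics/ov_top.png",overlay("top",im,objs,(100,120,420,290),2.5))
cv2.imwrite("pics/ov_scene.png",overlay("scene",cv2.imread("pics/scene0.png"),objs,(110,130,500,380),2))
E
```

```text
cup_white [0.4572 0.0579 0.06  ]
cup_tan [0.3504 0.2519 0.06  ]
jug [0.4579 0.1668 0.072 ]
amber [ 0.4524 -0.1741  0.082 ]
sugar [ 0.4582 -0.2885  0.06  ]
green [ 0.4484 -0.0566  0.082 ]
yellow [ 0.3673 -0.1381  0.082 ]
blue [ 0.3565 -0.2557  0.06  ]
tamper [0.4593 0.2786 0.02  ]
Wcork [132.  151.1] [ 35  35 983] [0.6294 0.2922 0.008 ]
Wblue [178.2 159. ] [ 34  33 902] [0.6103 0.1835 0.008 ]
Wblack [224.3 166.9] [ 34  33 892] [0.5912 0.0753 0.008 ]
Dcork [310.2 155.9] [  40   41 1437] [ 0.616  -0.1256  0.008 ]
Dblack [357.3 157.9] [ 35  35 914] [ 0.6108 -0.2356  0.008 ]
```

View pics/ov_top.png

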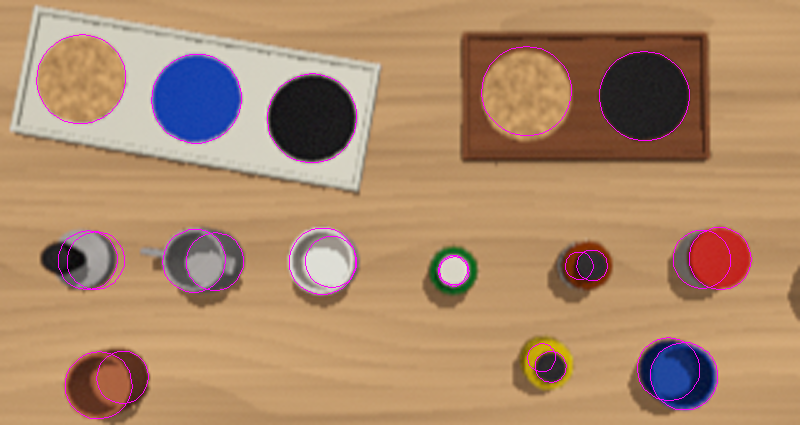

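View pics/ov_scene.png

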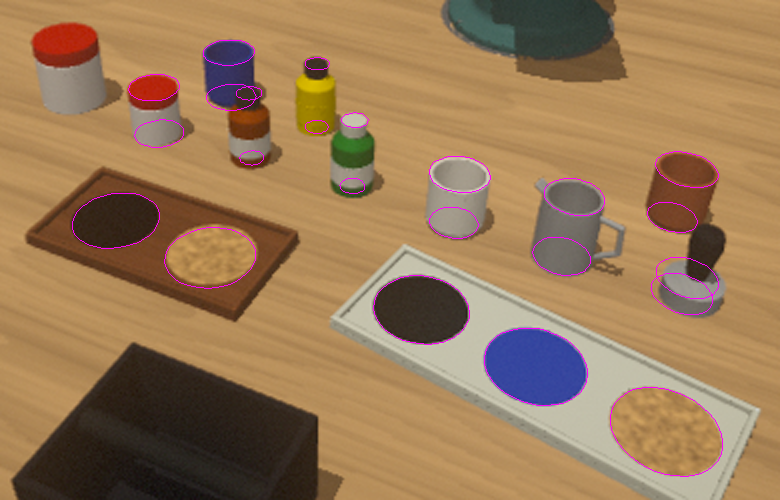

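The overlays fit in both cameras for every object and round. The exception is the dark tray's cork round, whose centre I correct to (0.6125, -0.126). The first move turns the tool so its x axis lies along world x.

Call:
send_rows --rows '[[[0,-0.173,0],[0,0,0],100],[[0,-0.173,0],[0,0,0],100],[[0,-0.173,0],[0,0,0],100],[[0,-0.173,0],[0,0,0],100],[[0,-0.173,0],[0,0,0],100],[[0,-0.173,0],[0,0,0],100],[[0,-0.173,0],[0,0,0],100],[[0,0,0],[4,0,4],100],[[0,0,0],[4,0,4],100],[[0,0,0],[4,0,4],100]]' --force 40

```text
t: 1.35
tool_pos: [0.3503, -0.5032, 0.2227]
orientation: [[0.999, -0.005, -0.033], [0.033, 0.013, 0.999], [-0.005, -1.0, 0.013]]
wrist_force: [0.5, 0.5, 0.2]
finger_gap: 0.998
```

Call:
send_rows --rows '[[[0,0.03,0],[1.5,0,6],100],[[0,0,0],[1.5,0,6],100],[[0,0,0],[1.5,0,6],100],[[0,0,0],[1.5,0,6],100],[[0,0,0],[1.5,0,6],100],[[0,0,0],[1.5,0,6],100],[[0,0,0],[1,0,6],100],[[0,0,0],[0,0,6],100],[[0,0,0],[0,0,6],100],[[0,0,0],[-1,0,6],100]]'

```text
t: 2.6
tool_pos: [0.4371, 0.1092, 0.2278]
orientation: [[1.0, -0.005, 0.0], [-0.0, 0.016, 1.0], [-0.005, -1.0, 0.016]]
wrist_force: [0.3, -0.8, 0.2]
finger_gap: 0.998
```

Call:
send_rows --rows '[[[-0.016,0,-0.005],[-2.5,1,4],100],[[0,0,0],[-2.5,2,4],100],[[0,0,0],[-2.5,2,4],100],[[0,0,0],[-1.2,2,2.2],100],[[0,0,0],[0,2,0],100],[[0,0,0],[0,1,0],100],[[0,0,0],[0,0,0],100]]'

```text
t: 3.48
tool_pos: [0.3442, 0.2592, 0.125]
orientation: [[1.0, 0.001, -0.008], [0.008, -0.0, 1.0], [0.001, -1.0, -0.0]]
wrist_force: [-0.2, 0.3, -0.5]
finger_gap: 0.997
```

Call:
send_rows --rows '[[[0,0.008,0],[0.6,2,-0.7],100],[[0,0,0],[0,2,0],100],[[0,0,0],[0,2,0],100],[[0,0,0],[0,0,0],100]]'

```text
t: 3.98
tool_pos: [0.3548, 0.2524, 0.0675]
orientation: [[1.0, 0.007, 0.004], [-0.004, 0.004, 1.0], [0.007, -1.0, 0.004]]
wrist_force: [-0.7, 0.6, 0.7]
finger_gap: 1.0
```

Call:
send_rows --rows '[[[-0.004,-0.004,0.007],[-0.4,1.5,0],100],[[0,0,0],[0,1.5,0],100],[[0,0,0],[0,1.3,0],100],[[0,0,0],[0,0,0],100]]'

```text
t: 4.47
tool_pos: [0.3527, 0.2533, 0.024]
orientation: [[1.0, 0.003, 0.001], [-0.001, 0.002, 1.0], [0.003, -1.0, 0.002]]
wrist_force: [0.5, 0.0, 0.4]
finger_gap: 0.996
```

```bash
python3 - <<'E'
from h import *
from plant import capture
im=cv2.cvtColor(capture("scene"),cv2.COLOR_RGB2BGR); cv2.imwrite("pics/s1.png",im[120:330,330:560].repeat(3,0).repeat(3,1)[:600])
E
```

```text
(no output)
```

View pics/s1.png

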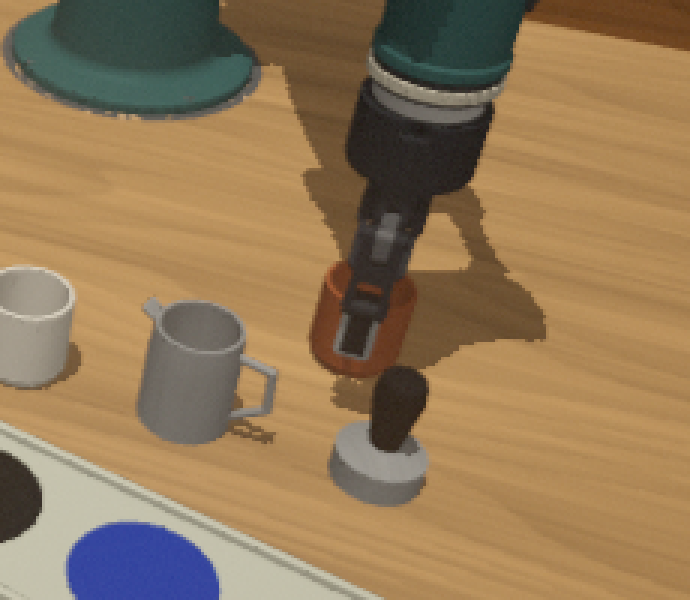

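The fingers straddle the terracotta cup cleanly. Close and lift a little.

Call:
send_rows --rows '[[[-0.002,0,0.003],[-0.2,0.2,-0.1],100],[[0,0,0],[0,0,0],0],[[0,0,0],[0,0,0],0],[[0,0,0],[0,0,0],0],[[0,0,0],[0,0,0],0],[[0,0,0],[0,0,0],0],[[0,0,0],[0,0,0],0]]'

```text
t: 5.4
tool_pos: [0.3518, 0.2532, 0.0236]
orientation: [[1.0, 0.002, 0.001], [-0.001, 0.001, 1.0], [0.002, -1.0, 0.001]]
wrist_force: [-0.0, -0.1, -0.6]
finger_gap: 0.676
```

Call:
send_rows --rows '[[[0,0,0],[0,-1.5,0],0],[[0,0,0],[0,-3,0],0],[[0,0,0],[0,-4,0],0],[[0,0,0],[0,-4,0],0],[[0,0,0],[3,-1.5,-2],0],[[0,0,0],[4,0,-5],0],[[0,0,0],[4,0,-5],0],[[0,0,0],[4,0,-5],0],[[0,0,0],[4,0,-5],0],[[0,0,0],[4,0,-5],0]]'

```text
t: 6.65
tool_pos: [0.5795, -0.0106, 0.1794]
orientation: [[1.0, 0.013, -0.008], [0.007, 0.005, 1.0], [0.013, -1.0, 0.004]]
wrist_force: [1.1, 0.9, -1.5]
finger_gap: 0.679
```

Call:
send_rows --rows '[[[-0.005,0.008,0.013],[1.2,0,-4],0],[[0,0,0],[1,0,-4],0],[[0,0,0],[0.5,2,-2],0],[[0,0,0],[0,3,0],0],[[0,0,0],[0,2.5,0],0],[[0,0,0],[0,0,0],0]]'

```text
t: 7.4
tool_pos: [0.6085, -0.1173, 0.1034]
orientation: [[1.0, 0.0, 0.007], [-0.007, 0.0, 1.0], [0.0, -1.0, 0.0]]
wrist_force: [-1.2, 0.5, -2.3]
finger_gap: 0.676
```

Call:
send_rows --rows '[[[0,-0.007,0],[0.4,1.5,-0.8],0],[[0,0,0],[0,2,0],0],[[0,0,0],[0,1.5,0],0],[[0,0,0],[0,0,0],0]]'

```text
t: 7.9
tool_pos: [0.6133, -0.1248, 0.0513]
orientation: [[1.0, 0.002, -0.002], [0.002, 0.0, 1.0], [0.002, -1.0, 0.0]]
wrist_force: [0.5, 0.6, -1.6]
finger_gap: 0.675
```

Call:
send_rows --rows '[[[0,0.002,0.002],[-0.1,0.7,0],0],[[0,0,0],[0,0.6,0],0],[[0,0,0],[0,0.3,0],0],[[0,0,0],[0,0,0],0]]'

```text
t: 8.4
tool_pos: [0.6134, -0.1249, 0.0355]
orientation: [[1.0, 0.002, 0.0], [-0.0, -0.0, 1.0], [0.002, -1.0, -0.0]]
wrist_force: [-0.8, -0.4, -1.1]
finger_gap: 0.68
```

Call:
send_rows --rows '[[[0,0,0],[-0.1,0.2,0],0],[[0,0,0],[0,0.15,0],0],[[0,0,0],[0,0.05,0],0],[[0,0,0],[0,0,0],0]]'

```text
t: 8.9
tool_pos: [0.613, -0.1251, 0.0321]
orientation: [[1.0, 0.003, 0.0], [-0.0, -0.0, 1.0], [0.003, -1.0, -0.0]]
wrist_force: [0.9, -0.3, -1.6]
finger_gap: 0.672
```

Call:
send_rows --rows '[[[0,0,0],[0,0.1,0],0],[[0,0,0],[0,0.05,0],0],[[0,0,0],[0,0,0],0]]'

```text
t: 9.28
tool_pos: [0.6133, -0.1252, 0.0317]
orientation: [[1.0, 0.004, 0.0], [-0.0, -0.001, 1.0], [0.004, -1.0, -0.001]]
wrist_force: [0.4, 0.7, -1.5]
finger_gap: 0.676
```

Call:
send_rows --rows '[[[0,0,0.004],[0,0.2,0],0],[[0,0,0],[0,0,0],0]]'

```text
t: 9.52
tool_pos: [0.6139, -0.1254, 0.032]
orientation: [[1.0, 0.0, 0.0], [-0.0, -0.001, 1.0], [0.0, -1.0, -0.001]]
wrist_force: [0.4, -0.2, -1.5]
finger_gap: 0.678
```

Call:
send_rows --rows '[[[0,0,0],[-0.1,0.3,0],0],[[0,0,0],[0,0.1,0],0],[[0,0,0],[0,0,0],0]]'

```text
t: 9.9
tool_pos: [0.6143, -0.1255, 0.0317]
orientation: [[1.0, 0.003, 0.0], [-0.0, -0.001, 1.0], [0.003, -1.0, -0.001]]
wrist_force: [0.5, 0.3, -0.7]
finger_gap: 0.672
```

Call:
send_rows --rows '[[[0,0,0],[0,0,0],74],[[0,0,0],[0,0,0],84],[[0,0,0],[0,0,0],100],[[0,0,0],[0,0,0],100],[[0,0,0],[0,-3,0],100],[[0,0,0],[0,-5,0],100],[[0,0,0],[-2,-5,0],100],[[0,0,0],[-5,0,-1.5],100],[[0,0,0],[-5,0,-1.5],100],[[0,0,0],[-2,0,-1],100]]'

```text
t: 11.15
tool_pos: [0.473, -0.1662, 0.1644]
orientation: [[1.0, 0.005, -0.003], [0.003, -0.003, 1.0], [0.005, -1.0, -0.003]]
wrist_force: [0.4, -0.5, 0.3]
finger_gap: 0.998
```

```bash
python3 - <<'E'
from h import *
from plant import capture
im=cv2.cvtColor(capture("scene"),cv2.COLOR_RGB2BGR); o=[(.6125,-.126,.008,.024),(.6125,-.126,.068,.029),(.6125,-.126,.008,.042)]
cv2.imwrite("pics/s2.png",overlay("scene",im,o,(110,130,310,290),4))
E
```

```text
(no output)
```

View pics/s2.png

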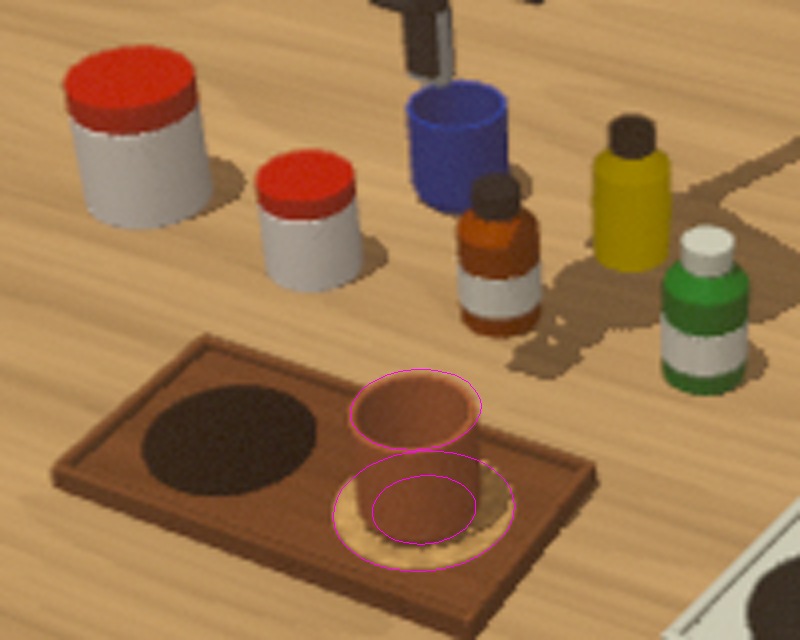

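The cup is upright, and its rim and foot match the overlay to within about 2 mm. Next is the amber bottle.

Call:
send_rows --rows '[[[0.003,0.003,0.005],[-2,2,-0.8],100],[[0,0,0],[0,2.5,0],100],[[0,0,0],[0,1.5,0],100],[[0,0,0],[0,0,0],100]]'

```text
t: 11.7
tool_pos: [0.4543, -0.1767, 0.1036]
orientation: [[1.0, 0.003, 0.003], [-0.003, -0.001, 1.0], [0.003, -1.0, -0.001]]
wrist_force: [-0.5, -0.2, -0.1]
finger_gap: 1.001
```

Call:
send_rows --rows '[[[0,-0.003,0.003],[-0.2,2,0.25],100],[[0,0,0],[0,2.5,0],100],[[0,0,0],[0,2.5,0],100],[[0,0,0],[0,1,0],100],[[0,0,0],[0,0,0],100]]'

```text
t: 12.32
tool_pos: [0.4596, -0.1758, 0.026]
orientation: [[1.0, 0.008, -0.002], [0.002, -0.004, 1.0], [0.008, -1.0, -0.004]]
wrist_force: [0.3, 0.6, 1.3]
finger_gap: 0.998
```

Call:
send_rows --rows '[[[0.004,0,0.008],[-0.7,0.2,0.15],100],[[0,0,0],[0,0,0],100]]'

```text
t: 12.58
tool_pos: [0.4538, -0.1748, 0.0256]
orientation: [[1.0, 0.002, -0.003], [0.003, -0.001, 1.0], [0.002, -1.0, -0.001]]
wrist_force: [0.5, 0.2, 0.8]
finger_gap: 1.006
```

Call:
send_rows --rows '[[[0,0.003,0.002],[-0.1,0.4,0.05],100],[[0,0,0],[0,0,0],0],[[0,0,0],[0,0,0],0],[[0,0,0],[0,0,0],0],[[0,0,0],[0,0,0],0],[[0,0,0],[0,0,0],0],[[0,0,0],[0,0,0],0],[[0,0,0],[0,0,0],0]]'

```text
t: 13.58
tool_pos: [0.4539, -0.175, 0.023]
orientation: [[1.0, 0.003, 0.001], [-0.001, -0.003, 1.0], [0.003, -1.0, -0.003]]
wrist_force: [0.0, -0.9, 0.9]
finger_gap: 0.503
```

Call:
send_rows --rows '[[[0,0,0],[0,-1.5,0],0],[[0,0,0],[0,-3,0],0],[[0,0,0],[0,-4,0],0],[[0,0,0],[3,-2,-1.5],0],[[0,0,0],[4,0,-2],0],[[0,0,0],[4,0,-1.5],0],[[0,0,0],[3,0,-0.8],0],[[0,0,0],[1,0,0],0],[[0,0,0],[0,1,0],0],[[0,0,0],[0,0,0],0]]'

```text
t: 14.82
tool_pos: [0.6036, -0.2325, 0.1247]
orientation: [[1.0, -0.001, 0.001], [-0.001, -0.001, 1.0], [-0.001, -1.0, -0.001]]
wrist_force: [-0.6, -0.7, -3.1]
finger_gap: 0.503
```

Call:
send_rows --rows '[[[0,0,0],[0.6,2,-0.4],0],[[0,0,0],[0,2.5,0],0],[[0,0,0],[0,2,0],0],[[0,0,0],[0,0.5,0],0],[[0,0,0],[0,0,0],0]]'

```text
t: 15.45
tool_pos: [0.6064, -0.236, 0.0489]
orientation: [[1.0, -0.004, 0.001], [-0.001, 0.0, 1.0], [-0.004, -1.0, 0.0]]
wrist_force: [0.2, 0.1, -2.2]
finger_gap: 0.502
```

Call:
send_rows --rows '[[[0,0,-0.004],[0.45,0.6,-0.05],0],[[0,0,0],[0,0.5,0],0],[[0,0,0],[0,0.3,0],0],[[0,0,0],[0,0,0],0]]'

```text
t: 15.95
tool_pos: [0.6131, -0.2373, 0.0363]
orientation: [[1.0, 0.004, 0.001], [-0.001, -0.001, 1.0], [0.004, -1.0, -0.001]]
wrist_force: [-1.0, -0.0, -1.7]
finger_gap: 0.507
```

Call:
send_rows --rows '[[[0,0,0.004],[-0.2,0.35,0.05],0],[[0,0,0],[0,0.15,0],0],[[0,0,0],[0,0,0],0]]'

```text
t: 16.32
tool_pos: [0.6112, -0.2369, 0.0314]
orientation: [[1.0, 0.0, 0.001], [-0.001, -0.002, 1.0], [0.0, -1.0, -0.002]]
wrist_force: [-0.1, 0.2, -1.3]
finger_gap: 0.507
```

Call:
send_rows --rows '[[[0,0,0],[0,0.15,0],0],[[0,0,0],[0,0.1,0],0],[[0,0,0],[0,0,0],0]]'

```text
t: 16.7
tool_pos: [0.6117, -0.2371, 0.0311]
orientation: [[1.0, 0.001, 0.001], [-0.001, -0.002, 1.0], [0.001, -1.0, -0.002]]
wrist_force: [0.4, 0.4, -2.1]
finger_gap: 0.503
```

Call:
send_rows --rows '[[[0,0,0],[0,0.25,0],0],[[0,0,0],[0,0.15,0],0],[[0,0,0],[0,0,0],0]]'

```text
t: 17.08
tool_pos: [0.6122, -0.2374, 0.0312]
orientation: [[1.0, 0.002, 0.001], [-0.001, -0.002, 1.0], [0.002, -1.0, -0.002]]
wrist_force: [-0.1, -0.5, -1.9]
finger_gap: 0.501
```

Call:
send_rows --rows '[[[0,0,0],[-0.1,0.35,0],0],[[0,0,0],[0,0.2,0],0]]'

```text
t: 17.32
tool_pos: [0.6127, -0.2376, 0.0309]
orientation: [[1.0, 0.003, 0.001], [-0.001, -0.003, 1.0], [0.003, -1.0, -0.003]]
wrist_force: [-5.4, 2.0, 9.2]
finger_gap: 0.505
```

Call:
send_rows --rows '[[[0,0,0],[0,0,0],0],[[0,0,0],[0,0,0],58],[[0,0,0],[0,0,0],70],[[0,0,0],[0,0,0],100],[[0,0,0],[0,0,0],100],[[0,0,0],[0,0,0],100],[[0,0,0],[0,-3,0],100],[[0,0,0],[0,-5,0],100],[[0,0,0],[0,-5,0],100],[[0,0,0],[0,0,0],100]]'

```text
t: 18.58
tool_pos: [0.612, -0.2372, 0.1619]
orientation: [[1.0, 0.001, 0.001], [-0.001, -0.002, 1.0], [0.001, -1.0, -0.002]]
wrist_force: [0.1, 0.8, -0.0]
finger_gap: 1.002
```

Call:
send_rows --rows '[[[0,0,0],[-2,0,4],100],[[0,0,0],[-3,0,6],100],[[0,0,0],[-3,0,6],100],[[0,0,0],[-3,0,6],100],[[0,0,0],[-3,0,5],100],[[0,0,0],[-1.3,1,2],100],[[0,0,0],[0,2,0],100],[[0,0,0],[0,2,0],100],[[0,0,0],[0,0,0],100]]'

```text
t: 19.7
tool_pos: [0.4564, 0.0488, 0.1031]
orientation: [[1.0, -0.004, 0.001], [-0.001, -0.001, 1.0], [-0.004, -1.0, -0.001]]
wrist_force: [-0.5, -0.1, 1.2]
finger_gap: 0.997
```

```bash
python3 - <<'E'
from h import *
from plant import capture
im=cv2.cvtColor(capture("scene"),cv2.COLOR_RGB2BGR); o=[(.6108,-.2356,.066,.022),(.6108,-.2356,.09,.013),(.6108,-.2356,.008,.022),(.4572,.0579,.06,.029)]
cv2.imwrite("pics/s3.png",overlay("scene",im,o,(110,130,370,290),3))
E
```

```text
(no output)
```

View pics/s3.png

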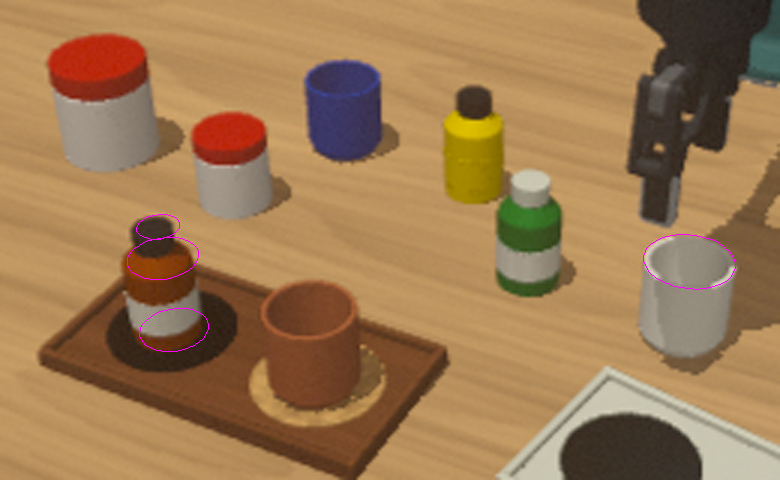

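Call:
send_rows --rows '[[[0,0,-0.004],[0,2,0.9],100],[[0,0,0],[0,2.5,0],100],[[0,0,0],[0,2.5,0],100],[[0,0,0],[0,0.7,0],100],[[0,0,0],[0,0,0],100]]'

```text
t: 20.38
tool_pos: [0.4628, 0.0574, 0.0299]
orientation: [[1.0, 0.01, 0.003], [-0.003, -0.001, 1.0], [0.01, -1.0, -0.001]]
wrist_force: [0.3, -0.1, 0.3]
finger_gap: 1.0
```

```bash
python3 - <<'E'
from h import *
from plant import capture
im=cv2.cvtColor(capture("top"),cv2.COLOR_RGB2BGR); cv2.imwrite("pics/t1.png",im)
hsv=cv2.cvtColor(im,cv2.COLOR_BGR2HSV)[130:195,280:390]
g=cv2.inRange(hsv,(0,150,70),(18,255,255))
print(circ("top",.6108,-.2356,.066,.022).mean(0),circ("top",.6125,-.126,.068,.029).mean(0))
cv2.imwrite("pics/t1c.png",overlay("top",im,[(.6108,-.2356,.066,.022),(.6108,-.2356,.09,.013),(.6125,-.126,.068,.029),(.6108,-.2356,.008,.042),(.6125,-.126,.008,.042)],(275,120,395,200),6))
E
```

```text
[362.64094237 152.80182667] [312.51391068 152.02201982]
```

View pics/t1c.png

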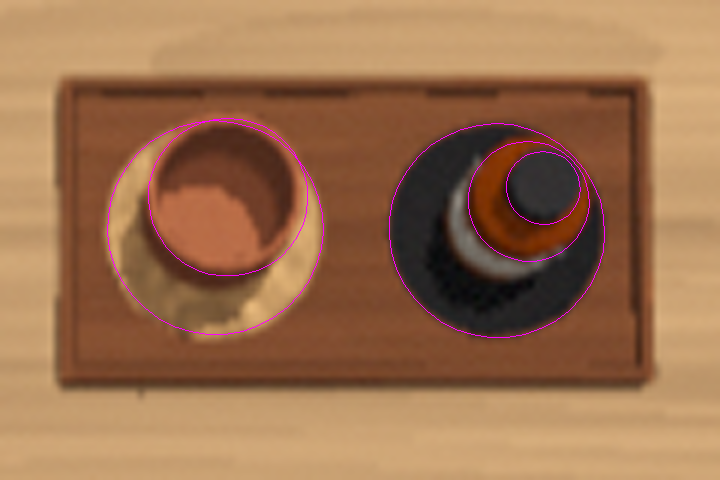

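The bottle sits within 1 mm of the round's centre, and the cup is good too. Carry on with the white cup.

Call:
send_rows --rows '[[[0,-0.003,0.009],[-0.5,0.7,0.05],100],[[0,0,0],[0,0.2,0],100],[[0,0,0],[0,0,0],0],[[0,0,0],[0,0,0],0],[[0,0,0],[0,0,0],0],[[0,0,0],[0,0,0],0],[[0,0,0],[0,0,0],0],[[0,0,0],[0,0,0],0]]'

```text
t: 21.42
tool_pos: [0.46, 0.058, 0.0234]
orientation: [[1.0, 0.006, 0.0], [-0.0, -0.0, 1.0], [0.006, -1.0, -0.0]]
wrist_force: [0.4, 0.2, 0.5]
finger_gap: 0.675
```

Call:
send_rows --rows '[[[0,0,0],[0,-1.5,0],0],[[0,0,0],[0,-3,0],0],[[0,0,0],[0,-4,0],0],[[0,0,0],[2,-3,2],0],[[0,0,0],[3.5,0,5],0],[[0,0,0],[3.5,0,5],0],[[0,0,0],[3.5,0,5],0],[[0,0,0],[3,0,4],0],[[0,0,0],[1,1,1.5],0],[[0,0,0],[0,0,0],0]]'

```text
t: 22.68
tool_pos: [0.629, 0.2899, 0.1402]
orientation: [[1.0, 0.01, 0.002], [-0.002, 0.001, 1.0], [0.01, -1.0, 0.001]]
wrist_force: [-1.4, 0.1, -1.8]
finger_gap: 0.679
```

Call:
send_rows --rows '[[[0,-0.002,0.007],[0,2,0.2],0],[[0,0,0],[0,2.5,0],0],[[0,0,0],[0,2.5,0],0],[[0,0,0],[0,1.5,0],0],[[0,0,0],[0,0,0],0]]'

```text
t: 23.3
tool_pos: [0.6261, 0.2874, 0.0511]
orientation: [[1.0, -0.002, 0.003], [-0.003, -0.001, 1.0], [-0.002, -1.0, -0.001]]
wrist_force: [0.5, -0.4, -1.6]
finger_gap: 0.681
```

Call:
send_rows --rows '[[[0,-0.003,-0.003],[0.3,0.7,0.5],0],[[0,0,0],[0,0.6,0],0],[[0,0,0],[0,0.2,0],0],[[0,0,0],[0,0,0],0]]'

```text
t: 23.8
tool_pos: [0.6312, 0.2933, 0.0381]
orientation: [[1.0, 0.006, -0.0], [0.0, 0.001, 1.0], [0.006, -1.0, 0.001]]
wrist_force: [-0.2, 0.6, -1.6]
finger_gap: 0.68
```

Call:
send_rows --rows '[[[0,0,0.004],[-0.2,0.4,-0.1],0],[[0,0,0],[0,0.3,0],0],[[0,0,0],[0,0,0],0]]'

```text
t: 24.18
tool_pos: [0.6297, 0.2925, 0.0315]
orientation: [[1.0, 0.003, -0.0], [0.0, 0.002, 1.0], [0.003, -1.0, 0.002]]
wrist_force: [0.5, -0.5, -2.6]
finger_gap: 0.679
```

Call:
send_rows --rows '[[[0,0,0],[0,0.25,0],0],[[0,0,0],[0,0,0],0],[[0,0,0],[0,0,0],74],[[0,0,0],[0,0,0],84],[[0,0,0],[0,0,0],100],[[0,0,0],[0,0,0],100],[[0,0,0],[0,-3,0],100],[[0,0,0],[0,-5,0],100],[[0,0,0],[0,-5,0],100],[[0,0,0],[0,0,0],100]]'

```text
t: 25.42
tool_pos: [0.6295, 0.2923, 0.1641]
orientation: [[1.0, 0.002, -0.0], [0.0, 0.001, 1.0], [0.002, -1.0, 0.001]]
wrist_force: [0.7, 0.6, 0.3]
finger_gap: 1.003
```

Call:
send_rows --rows '[[[0,0,0],[-3,0,-2],100],[[0,0,0],[-4,0,-3],100],[[0,0,0],[-4,0,-3],100],[[0,0,0],[-4,0,-3],100],[[0,0,0],[-2,0,-1.5],100],[[0,0.148,0],[0,2,0],100],[[0,0,0],[0,2,0],100],[[0,0,0],[0,1,0],100],[[0,0,0],[0,0,0],100]]'

```text
t: 26.55
tool_pos: [0.4492, 0.1619, 0.1044]
orientation: [[0.988, -0.007, 0.152], [-0.152, -0.002, 0.988], [-0.006, -1.0, -0.003]]
wrist_force: [-0.2, -0.2, 0.2]
finger_gap: 1.001
```

```bash
cat >> h.py <<'E'
def delta(x,y,z,yaw):
    from plant import telemetry
    s=telemetry.observe(); R=s["orientation"]; a=np.radians(yaw); c,d=np.cos(a),np.sin(a)
    G=np.array([[c,0,-d],[d,0,c],[0,-1,0]])
    print("pos",s["tool_pos"].round(4),"turn",cv2.Rodrigues(R.T@G)[0].ravel().round(3),"shift cm",(100*R.T@(np.array([x,y,z])-s["tool_pos"])).round(2))
E
python3 -c "
from h import *
delta(.4579,.1668,.022,-8.5)"
```

```text
pos [0.4492 0.1619 0.1044] turn [ 0.003 -0.004 -0.006] shift cm [0.84 8.24 0.64]
```

Call:
send_rows --rows '[[[0.003,-0.004,-0.006],[0.7,1,0.6],100],[[0,0,0],[0,2.5,0],100],[[0,0,0],[0,2.5,0],100],[[0,0,0],[0,1,0],100],[[0,0,0],[0,0,0],100]]'

```text
t: 27.18
tool_pos: [0.4626, 0.1694, 0.0341]
orientation: [[0.989, 0.007, 0.146], [-0.146, 0.003, 0.989], [0.007, -1.0, 0.004]]
wrist_force: [0.3, 0.5, -0.0]
finger_gap: 1.002
```

```bash
python3 -c "
from h import *
delta(.4579,.1668,.021,-8.5)"
```

```text
pos [0.4626 0.1694 0.0341] turn [-0.004  0.001  0.007] shift cm [-0.43  1.31 -0.33]
```

Call:
send_rows --rows '[[[-0.004,0,0.007],[-0.4,0.9,-0.3],100],[[0,0,0],[0,0.4,0],100],[[0,0,0],[0,0,0],0],[[0,0,0],[0,0,0],0],[[0,0,0],[0,0,0],0],[[0,0,0],[0,0,0],0],[[0,0,0],[0,0,0],0],[[0,0,0],[0,0,0],0]]'

```text
t: 28.18
tool_pos: [0.4598, 0.1675, 0.0226]
orientation: [[0.989, 0.003, 0.146], [-0.146, 0.001, 0.989], [0.003, -1.0, 0.001]]
wrist_force: [1.0, 0.2, -0.9]
finger_gap: 0.649
```

```bash
python3 - <<'E'
from h import *
from plant import capture
im=cv2.cvtColor(capture("scene"),cv2.COLOR_RGB2BGR)
cv2.imwrite("pics/s4.png",overlay("scene",im,[(.4579,.1668,.072,.027),(.4579,.1668,0,.029),(.6294,.2922,.068,.029)],(310,180,510,330),4))
E
```

```text
(no output)
```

View pics/s4.png

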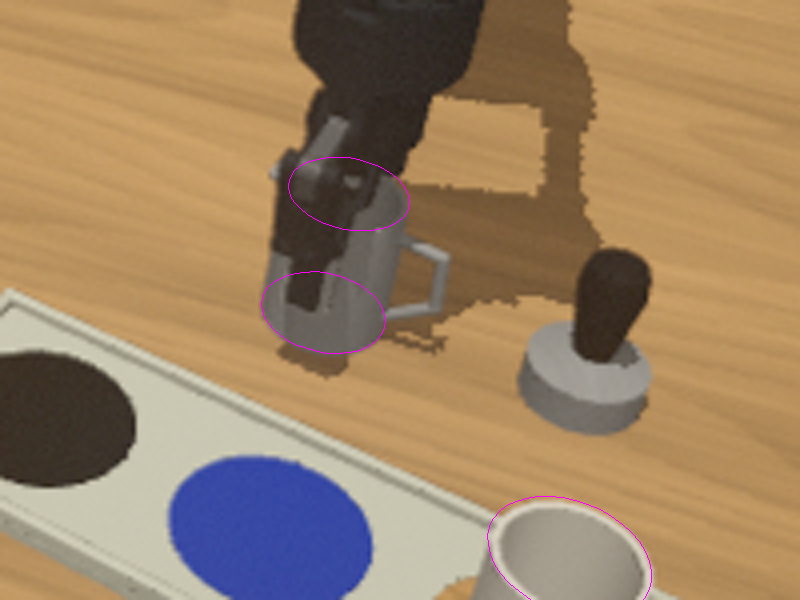

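Call:
send_rows --rows '[[[0,0,0],[0,-1.5,0],0],[[0,0,0],[0,-3,0],0],[[0,0,0],[0,-4,0],0],[[0,0,0],[2.5,-2,0.6],0],[[0,0,0],[4,0,1],0],[[0,0,0],[4,0,1],0],[[0,0,0],[3,0,1],0],[[0,0,0],[1,0.5,0.3],0],[[0,0,0],[0,1,0],0],[[0,0,0],[0,0,0],0]]'

```text
t: 29.48
tool_pos: [0.6107, 0.185, 0.1227]
orientation: [[0.989, 0.005, 0.146], [-0.146, 0.001, 0.989], [0.005, -1.0, 0.002]]
wrist_force: [-0.9, -1.0, -2.4]
finger_gap: 0.651
```

```bash
python3 -c "
from h import *
delta(.6105,.1845,.0306,-8.5)"
```

```text
pos [0.6107 0.185  0.1227] turn [-0.002  0.002  0.005] shift cm [-0.06  9.21 -0.07]
```

Call:
send_rows --rows '[[[0,0,0.003],[0,2,0],0],[[0,0,0],[0,2.5,0],0],[[0,0,0],[0,2,0],0],[[0,0,0],[0,0.5,0],0],[[0,0,0],[0,0,0],0]]'

```text
t: 30.1
tool_pos: [0.6061, 0.1845, 0.047]
orientation: [[0.989, -0.003, 0.145], [-0.145, 0.001, 0.989], [-0.003, -1.0, 0.0]]
wrist_force: [0.1, -0.5, -1.1]
finger_gap: 0.653
```

```bash
python3 -c "
from h import *
delta(.6105,.1845,.0306,-8.5)"
```

```text
pos [0.6061 0.1845 0.047 ] turn [-0.     0.003 -0.003] shift cm [0.44 1.63 0.06]
```

Call:
send_rows --rows '[[[0,0.002,-0.003],[0.35,0.6,0],0],[[0,0,0],[0,0.5,0],0],[[0,0,0],[0,0.2,0],0],[[0,0,0],[0,0,0],0]]'

```text
t: 30.6
tool_pos: [0.6118, 0.1844, 0.0354]
orientation: [[0.989, 0.004, 0.147], [-0.147, 0.001, 0.989], [0.004, -1.0, 0.002]]
wrist_force: [0.2, 0.9, -2.6]
finger_gap: 0.653
```

```bash
python3 -c "
from h import *
delta(.6105,.1845,.0306,-8.5)"
```

```text
pos [0.6118 0.1844 0.0354] turn [-0.002  0.001  0.004] shift cm [-0.13  0.48 -0.01]
```

Call:
send_rows --rows '[[[-0.002,0,0.003],[-0.15,0.35,0],0],[[0,0,0],[0,0.2,0],0],[[0,0,0],[0,0,0],0]]'

```text
t: 30.98
tool_pos: [0.6106, 0.1848, 0.0307]
orientation: [[0.989, 0.001, 0.147], [-0.147, -0.0, 0.989], [0.001, -1.0, 0.0]]
wrist_force: [0.3, -0.3, -1.8]
finger_gap: 0.653
```

Touching height reached: press very slightly, release and go up.

Call:
send_rows --rows '[[[0,0,0],[0,0.25,0],0],[[0,0,0],[0,0,0],0],[[0,0,0],[0,0,0],72],[[0,0,0],[0,0,0],84],[[0,0,0],[0,0,0],100],[[0,0,0],[0,0,0],100],[[0,0,0],[0,-3,0],100],[[0,0,0],[0,-5,0],100],[[0,0,0],[0,-5,0],100],[[0,-0.148,0],[0,0,0],100]]'

```text
t: 32.22
tool_pos: [0.6107, 0.1849, 0.1633]
orientation: [[1.0, 0.0, -0.004], [0.004, -0.001, 1.0], [0.0, -1.0, -0.001]]
wrist_force: [0.3, -1.1, -0.5]
finger_gap: 1.002
```

```bash
python3 -c "
from h import *
delta(.4582,-.2885,.021,0)"
```

```text
pos [0.6107 0.1849 0.1633] turn [0.001 0.004 0.   ] shift cm [-15.45  14.26 -47.27]
```

Call:
send_rows --rows '[[[0,0.004,0],[-1.5,0,-4.5],100],[[0,0,0],[-2,0,-6],100],[[0,0,0],[-2,0,-6],100],[[0,0,0],[-2,0,-6],100],[[0,0,0],[-2,0,-6],100],[[0,0,0],[-2,0,-6],100],[[0,0,0],[-2,0,-6],100],[[0,0,0],[-1.5,1,-4.5],100],[[0,0,0],[-0.5,2,-1.8],100],[[0,0,0],[0,2,0],100]]'

```text
t: 33.48
tool_pos: [0.4606, -0.289, 0.117]
orientation: [[1.0, 0.014, -0.004], [0.004, -0.006, 1.0], [0.014, -1.0, -0.006]]
wrist_force: [-0.2, -0.4, -0.7]
finger_gap: 1.001
```

```bash
python3 -c "
from h import *
delta(.4582,-.2885,.021,0)"
```

```text
pos [ 0.4606 -0.289   0.117 ] turn [0.006 0.004 0.014] shift cm [-0.38  9.59  0.11]
```

Call:
send_rows --rows '[[[0.006,0.004,0.012],[-0.4,1.5,0.1],100],[[0,0,0],[0,2.5,0],100],[[0,0,0],[0,2,0],100],[[0,0,0],[0,1.5,0],100],[[0,0,0],[0,0,0],100]]'

```text
t: 34.1
tool_pos: [0.4554, -0.2867, 0.0376]
orientation: [[1.0, -0.002, 0.0], [-0.0, 0.003, 1.0], [-0.002, -1.0, 0.003]]
wrist_force: [0.2, -0.2, 0.9]
finger_gap: 1.001
```

```bash
python3 -c "
from h import *
delta(.4582,-.2885,.021,0)"
```

```text
pos [ 0.4554 -0.2867  0.0376] turn [-0.003 -0.    -0.002] shift cm [ 0.29  1.65 -0.19]
```

Call:
send_rows --rows '[[[-0.003,0,-0.002],[0.1,1,-0.2],100],[[0,0,0],[0,0.6,0],100],[[0,0,0],[0,0,0],0],[[0,0,0],[0,0,0],0],[[0,0,0],[0,0,0],0],[[0,0,0],[0,0,0],0],[[0,0,0],[0,0,0],0],[[0,0,0],[0,0,0],0]]'

```text
t: 35.1
tool_pos: [0.4581, -0.2896, 0.0228]
orientation: [[1.0, 0.003, -0.0], [0.0, -0.002, 1.0], [0.003, -1.0, -0.002]]
wrist_force: [-0.0, -0.0, -1.5]
finger_gap: 0.624
```

Call:
send_rows --rows '[[[0,0,0],[0,-1.5,0],0],[[0,0,0],[0,-3,0],0],[[0,0,0],[0,-4,0],0],[[0,0,0],[1,-4,3],0],[[0,0,0],[2,-1,5.5],0],[[0,0,0],[2,0,6],0],[[0,0,0],[2,0,6],0],[[0,0,0],[2,0,6],0],[[0,0,0],[2,0,5.5],0],[[0,0,0],[1,0,3],0]]'

```text
t: 36.35
tool_pos: [0.5813, 0.0641, 0.1726]
orientation: [[1.0, 0.014, 0.007], [-0.007, -0.003, 1.0], [0.014, -1.0, -0.003]]
wrist_force: [0.7, -1.0, -2.2]
finger_gap: 0.623
```

```bash
python3 -c "
from h import *
delta(.5912,.0743,.0308,0)"
```

```text
pos [0.5813 0.0641 0.1726] turn [ 0.003 -0.007  0.014] shift cm [ 0.78 14.19  1.07]
```

Call:
send_rows --rows '[[[0.003,-0.007,0.012],[0.7,2,0.8],0],[[0,0,0],[0,2.5,0],0],[[0,0,0],[0,2.5,0],0],[[0,0,0],[0,2.5,0],0],[[0,0,0],[0,2,0],0],[[0,0,0],[0,0,0],0]]'

```text
t: 37.1
tool_pos: [0.5916, 0.077, 0.0607]
orientation: [[1.0, 0.008, -0.007], [0.007, 0.001, 1.0], [0.008, -1.0, 0.001]]
wrist_force: [0.7, -0.4, -2.3]
finger_gap: 0.621
```

```bash
python3 -c "
from h import *
delta(.5912,.0743,.0308,0)"
```

```text
pos [0.5916 0.077  0.0607] turn [-0.001  0.007  0.008] shift cm [-0.06  2.99 -0.28]
```

Call:
send_rows --rows '[[[0,0.006,0.006],[0,1,-0.25],0],[[0,0,0],[0,1,0],0],[[0,0,0],[0,0.3,0],0],[[0,0,0],[0,0,0],0]]'

```text
t: 37.6
tool_pos: [0.5941, 0.0743, 0.039]
orientation: [[1.0, 0.006, -0.0], [0.0, 0.001, 1.0], [0.006, -1.0, 0.001]]
wrist_force: [-0.5, 0.1, -2.7]
finger_gap: 0.623
```

```bash
python3 -c "
from h import *
delta(.5912,.0743,.0308,0)"
```

```text
pos [0.5941 0.0743 0.039 ] turn [-0.001  0.     0.006] shift cm [-0.29  0.82 -0.  ]
```

Call:
send_rows --rows '[[[0,0,0.003],[-0.3,0.5,0],0],[[0,0,0],[0,0.2,0],0],[[0,0,0],[0,0.1,0],0],[[0,0,0],[0,0,0],0]]'

```text
t: 38.1
tool_pos: [0.5914, 0.0744, 0.0313]
orientation: [[1.0, 0.004, -0.0], [0.0, 0.001, 1.0], [0.004, -1.0, 0.001]]
wrist_force: [-0.2, 0.1, -2.1]
finger_gap: 0.622
```

```bash
python3 -c "
from h import *
delta(.5912,.0743,.0308,0)"
```

```text
pos [0.5914 0.0744 0.0313] turn [-0.001  0.     0.004] shift cm [-0.02  0.04 -0.01]
```

Call:
send_rows --rows '[[[0,0,0],[0,0.25,0],0],[[0,0,0],[0,0.1,0],0],[[0,0,0],[0,0,0],0],[[0,0,0],[0,0,0],68],[[0,0,0],[0,0,0],80],[[0,0,0],[0,0,0],100],[[0,0,0],[0,0,0],100],[[0,0,0],[0,-3,0],100],[[0,0,0],[0,-5,0],100],[[0,0,0],[0,-5,0],100]]'

```text
t: 39.35
tool_pos: [0.5883, 0.0742, 0.1582]
orientation: [[1.0, -0.005, -0.0], [0.0, 0.001, 1.0], [-0.005, -1.0, 0.001]]
wrist_force: [1.0, 0.5, 0.5]
finger_gap: 1.001
```

Call:
send_rows --rows '[[[0,0,0],[-2,0,-5],100],[[0,0,0],[-3,0,-6],100],[[0,0,0],[-3,0,-6],100],[[0,0,0],[-2,0,-6],100],[[0,0,0],[-1,0,-6],100],[[0,0,0],[0,0,-6],100],[[0,0,0],[0,0,-6],100],[[0,0,0],[0,0,-3],100],[[0,0,0],[0,0,0],100]]'

```text
t: 40.48
tool_pos: [0.4857, -0.3714, 0.1667]
orientation: [[1.0, 0.015, -0.003], [0.003, -0.002, 1.0], [0.015, -1.0, -0.002]]
wrist_force: [0.5, -0.2, -0.3]
finger_gap: 1.0
```

```bash
python3 - <<'E'
from h import *
from plant import capture
P=[(.6294,.2922,.029,.06,.024),(.6103,.1835,.027,.072,.029),(.5912,.0753,.027,.06,.027),(.6125,-.126,.029,.06,.024),(.6108,-.2356,.013,.082,.022)]
o=[q for x,y,r,h,b in P for q in((x,y,.008+h,r),(x,y,.008,.042),(x,y,.008,b))]
for n,c,s in(("top",(95,110,395,295),2.6),("scene",(110,130,500,380),2)):
    im=cv2.cvtColor(capture(n),cv2.COLOR_RGB2BGR); cv2.imwrite(f"pics/{n}F.png",overlay(n,im,o,c,s))
E
```

```text
(no output)
```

View pics/topF.png

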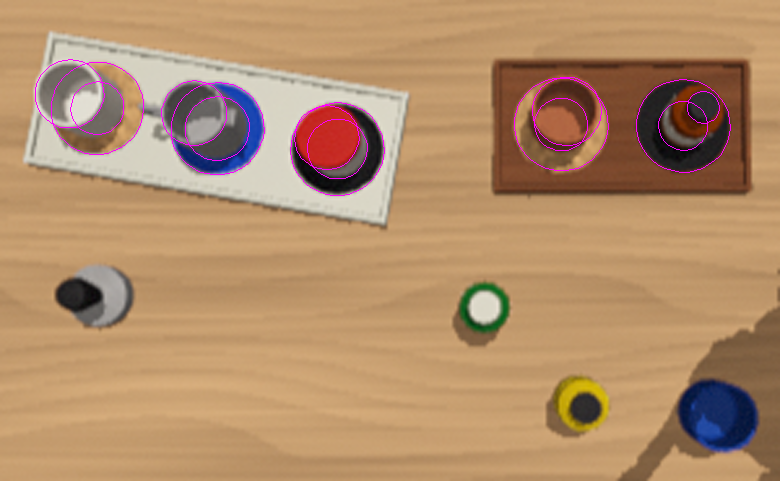

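View pics/sceneF.png

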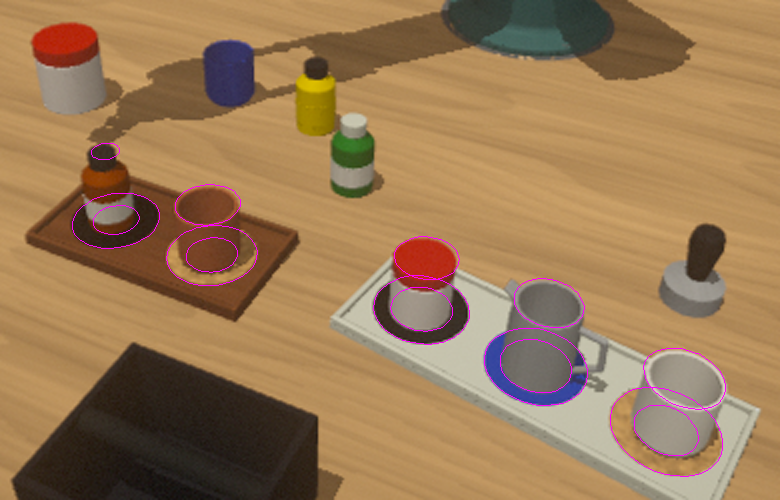

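All five things stand upright and centred to within about 2 mm in both views, and the others haven't moved. I'm handing in.

```bash
python3 -c "
from plant import workorder; print(workorder.close_job())"
```

```text
the job is handed in; nothing more can be done
None
```

Both orders are made up and the job is handed in at about 40.6 s on the robot's clock, against the 136 s limit.

- **Dark tray:** the terracotta cup is on the cork round and the amber bottle on the black round.
- **White tray:** the white cup is on the cork round, the steel jug on the blue round and the 54 mm sugar pot on the black round.

The final overlays from both cameras show all five upright, released and within about 2 mm of their rounds' centres. The blue cup, green bottle, tamper, yellow bottle and big pot stand where they were. At the end the arm was clear of everything.

- **Touchdown:** the amber bottle was pressed down with about 9 N for a moment. The other four were released at their expected touch height, where the force sensor barely registered the contact.
- **Check that disagreed, bottle:** one side view suggested it was about 3 mm off-centre. The closer top view showed it within 1 mm.
- **Check that disagreed, jug:** the gripper read about 55 mm on its 58 mm body, for a reason I did not find. A picture showed the grip was sound.

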